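# Switch off the rib-bending iron at its tab-locked dial

### The arm

A 6-joint arm with a two-finger parallel gripper is mounted at the origin on the work surface. World frame = base frame: x ahead of the robot, y to its left, z up, the work surface at z = 0. Lengths are in mm, angles in rad, forces in N, time in s.
With the tool pointing down it reaches from about 300 to 775 mm from the base axis. Payload 14.6 kg.
Tool frame: the origin (TCP) lies on the centre line of the jaws, within the pads' length; the fingertips stand 19 mm ahead of it and the grasp point (between the pads) is the TCP (bot.tip_reach is the distance from the TCP to the fingertips, in mm); z points along the fingers, y is the line along which they close (so a half turn about z gives the same grasp; the last joint's range is limited). The gripper opens to 85 mm and grips with 20 to 120 N. Pads are 22 mm wide; open, the fingers measure 114 mm over their backs; the gripper's body (76 mm by 85 mm) begins 54 mm behind the grasp point. The pads swing forward as they close: fully open they stand 13 mm farther back than shut.
Start: joints at [-1.169, 0.3, 1.521, -0, 1.321, -0.067], TCP at [248.491, -490.655, 250.281] pointing down, gripper open.
Joint ranges: [-3.03, 3.03], [-0.79, 2.21], [0.23, 2.52], [-1.04, 4.18], [0, 3.07], [-2.55, 2.55]. Speed limits (rad/s): [2.22, 2.22, 2.57, 3.14, 3.14, 3.14].

### API

Orientations are given as a unit quaternion [w, x, y, z].
In Python, from rig import bot gives the robot as it stands. Calls block until the motion is done:
- bot.move_to(position, orientation): joint-space move of the TCP to a pose.
- bot.servo_line(position, attitude=None, speed=150, until_force=None): straight line of the TCP; attitude=None keeps the orientation; speed is the mean speed in mm/s. With until_force (N) it stops when the force on the tool has changed by that much, and returns True; else False.
- bot.move_joints(angles): joint-space move.
- bot.move_gripper(opening, grip_force=None): finger opening in mm; grip_force is the grip in N (None keeps the last); returns when the fingers have stopped.
- bot.dwell(seconds).
- bot.ik(position, orientation): joint angles nearest the present ones, or None.
- bot.read_state(): the state.
- bot.read_camera(name): name is "scene" or "top"; returns a dict with "image" (420x560x3 uint8, blue, green, red), "depth" (420x560 float32, mm along the optical axis (not along the pixel's ray), 0 where there is no reading), "fovy" (degrees; the focal length in pixels is half the picture's height over the tangent of half this angle, whatever the lens; pixels are square), "cx", "cy" (the principal point, pixels), "eye" and "attitude" of the camera in the world. Camera axes: x right, y down, z forward; pixel columns grow to the right and rows downward; lengths in mm; the calibration is good to about 2 mm. A picture is of the moment at which its call begins.
A pose or a line that the arm cannot do raises bot.MotionError and nothing moves.
- bot.finish_job(): hands the job in; it is judged then, once.
The state is a dict: "clock": time; "joint_positions": joint angles; "qvel": joint speeds; "effort": joint torques, N m; "ee_pos": TCP position; "tool_rot": TCP orientation; "ft_force": force on the tool from outside, world axes, zero at the start; "moment": the same for the moment, N m; "grip_width": finger opening in mm; "grip_force": force on a finger pad.
Only numpy, scipy, OpenCV 4.12 (cv2) and the standard library are available. Lean on these libraries where they do the work, as an engineer would, in place of code of your own. Each camera call takes 0.05 s, during which the arm holds its last target. There are 200 camera calls.

### The job

The ribs are bent, so switch the electric bending iron off: squeeze in the two steel release tabs on the sides of its dial to free it, turn the dial anticlockwise (as you face the panel) all the way back to its off stop, letting go and taking a fresh hold as often as you need, then let go so that both tabs spring right out and lock it there. The aluminium iron standing on the box is hot: do not touch it, and leave the bowl, gouge, try square and violin ribs lying where they are.

Things in the scene. Friction and masses are not known exactly. Their poses are not given: they have to be found in the camera images.
- iron_base: the iron's fixed base: wooden plank 250 (x) x 360 (y) x 18 mm with a grey steel box 190 x 280 mm on it. Origin: centre of the plank's underside; x points away from the worker, y to the left, z up. The front half of the box is a panel sloping up away from the worker at 30 degrees, from 63 mm high at x = -95 to 121 mm at x = +5; behind, the top is flat to x = +95. The dial is on its left.
- dial_foot (a point): fixed point where the dial's axis meets the sloping panel (x -45, y +62, z 92 mm of the base). z points out of the panel, leaning 30 degrees from vertical towards the worker; x up the slope, y to the worker's left. Round it is a fixed toothed aluminium ring 92 mm across, 12 mm high; above the ring the space round the dial is clear.
- dial_grip (a point): point on the dial's axis 38 mm out from the panel, a good height to pinch (the very ends of the fingers must stay over 14 mm from the panel). Turns with the dial: z out of the panel, x along the white pointer, y through the two tabs. The dial's black bar is 54 (x) by 31 (y) mm, its top 51 mm from the panel. With a steel tab on each long side it is 56 mm wide in y, 44 mm with both pressed in.
- dial (a joint): dial angle, rad: 0 = off (rigid end stop at -0.02), pointer at the black block lower left on the scale, 135 degrees from dial_foot's +x towards +y; grows clockwise facing the panel, to 4.7. Freed, it turns easily (0.02 N m). While a tab is out, its tooth in one of the ring's 24 gaps (every 0.262 rad, one at 0) locks it; let go between gaps, it springs into the nearest. Starts at 2.1 to 4.3.
- tab_left (a joint): travel, m, of the tab on the dial's +y side, a flat plate 26 mm wide (x), 6 mm thick (y), from 16 to 50 mm out from the panel. 0 = fully out (locked), 0.006 = pressed fully in towards the axis. The spring resists with 5 N at first, 13 N at the end; the tooth is clear of the ring from about 0.0047.
- tab_right (a joint): the same for the tab on the -y side of the dial.
- iron: the hot iron, not to be touched: bare aluminium column of pear-shaped section, about 62 x 85 mm, 131 mm tall, on the flat rear top at the worker's right; it rises to 252 mm above the bench. Origin: centre of the thick part's underside, at x +52, y -92, z 121 mm of the base.
- bowl: loose steel bowl, 120 mm across, 50 mm high, on the bench to the right of the base; origin under its centre. Bystander.
- gouge: loose gouge, 220 mm long with a wooden handle 28 mm thick, on the bench between the base and the robot; origin under its middle. Bystander.
- square: loose try square, wooden stock 100 mm, steel blade 160 mm, 22 mm high, on the bench to the right; origin under the middle of the stock. Bystander.
- ribs: loose violin rib garland on its wooden mould, 355 x 205 mm, 31 mm high, on the bench to the left; origin under its middle. Bystander.

How it is judged:
By the outcome, as a careful person would: the job done as asked, in the order asked, and still so for the second after the job is handed in, with the robot touching nothing.
It also fails if it takes over 51 s, if anything falls off the work surface, if the arm or the gripper's body presses on something with over 40 N, if the wrist force passes 120 N, or if a joint passes its speed limit or range.

## Working session

There is one attempt and no reset: what is moved stays moved. The work goes in short steps, each a Python script; the robot and the scene stay as the last script left them, time stands still between calls to the robot, and variables do not carry over. Pictures are saved under pics/ and viewed, at most 10 in all, crops included, and the job is handed in when it is done.

```bash
mkdir -p pics; ls
cat > h.py <<'E'
import numpy as np, cv2
from scipy.spatial.transform import Rotation as R
from rig import bot
def rot(q): return R.from_quat([q[1],q[2],q[3],q[0]])
def quat(M):
    q=R.from_matrix(M).as_quat(); return [q[3],q[0],q[1],q[2]]
def cloud(c):
    d=c["depth"]; h,w=d.shape; f=h/2/np.tan(np.radians(c["fovy"])/2)
    v,u=np.mgrid[:h,:w]
    P=np.stack([(u-c["cx"])/f*d,(v-c["cy"])/f*d,d],-1)
    P=P@rot(c["attitude"]).as_matrix().T+np.array(c["eye"])
    P[d==0]=np.nan
    return P
E
python3 - <<'E'
from h import *
for n in("scene","top"):
    c=bot.read_camera(n); cv2.imwrite(f"pics/{n}1.png",c["image"]); np.savez(f"{n}1.npz",P=cloud(c),im=c["image"])
    print(n,c["eye"],c["attitude"],c["fovy"],c["cx"],c["cy"])
E
```

```text
pics
scene [1176.27060692  392.02032698  908.07482545] [-0.19221961  0.46543778  0.80363372 -0.31716265] 45.5685958535676 272.1535690134653 219.1156036985805
top [458.83729726  34.54227648 929.40613735] [-0.02057991  0.70785302 -0.70595496  0.01217242] 56.43908647389687 270.5059179269733 210.39453789401367
```

View pics/scene1.png

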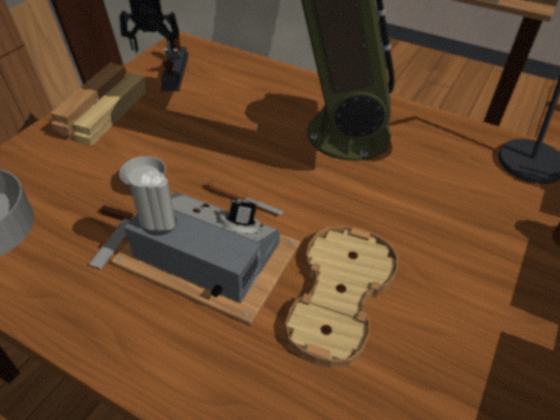

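View pics/top1.png

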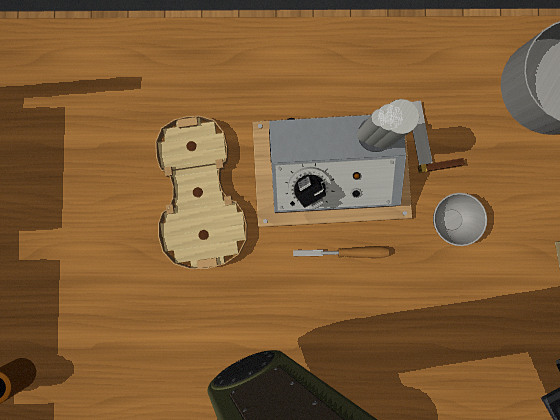

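Top view: the base is centred near (332,170), the dial near (311,188) with its face pale towards the upper left, the iron at (395,120), the ribs to the left, and the gouge in front at (345,252). Next I fit the base pose and rectify the dial.

```bash
cat > fit.py <<'E'
from h import *
import sys
d=np.load("top1.npz"); P=d["P"]; im=d["im"]
# panel: pixels right of dial, on slope
S=P[165:210,348:388].reshape(-1,3); S=S[~np.isnan(S).any(1)]
for _ in range(5):
    c=S.mean(0); n=np.linalg.svd(S-c)[2][2]; n*=np.sign(n[2]); r=(S-c)@n; S=S[abs(r)<max(2,2*r.std())]
print("panel n",n,"tilt",np.degrees(np.arccos(n[2])),"yaw(panel)",np.degrees(np.arctan2(-n[1],-n[0])))
# plank: height 18
z=P[...,2]; m=((z>11)&(z<25)).astype(np.uint8); m[:,:245]=0; m[:,415:]=0; m[:110]=0; m[230:]=0
m2=((z>11)&(z<135)).astype(np.uint8); m2[:,:245]=0; m2[:,414:]=0; m2[:105]=0; m2[232:]=0
pl=P[m>0][:,:2].astype(np.float32)
hull=cv2.minAreaRect(P[m2>0][:,:2].astype(np.float32)); print("plank rect",hull)
t=(abs(z-121)<4); t[:,:260]=0; t[:,360:]=0; T=P[t]; print("top rect",cv2.minAreaRect(T[:,:2].astype(np.float32)),"z",np.median(T[:,2]))
# front plank edge line & left edge
e=[]
for u in range(270,405):
    v=np.where(m[:,u])[0]
    if len(v): e.append(P[v.max(),u,:2])
e=np.array(e); vx,vy,x0,y0=cv2.fitLine(e.astype(np.float32),cv2.DIST_HUBER,0,.01,.01).ravel(); print("front edge",np.degrees(np.arctan2(vy,vx)),x0,y0)
e=[]
for v in range(130,220):
    u=np.where(m[v])[0]
    if len(u): e.append(P[v,u.min(),:2])
e=np.array(e); vx,vy,x0,y0=cv2.fitLine(e.astype(np.float32),cv2.DIST_HUBER,0,.01,.01).ravel(); print("left edge",np.degrees(np.arctan2(vy,vx)),x0,y0)
print("iron top",np.nanmedian(P[(z>245)&(z<260)],0), "ribs z",np.nanmedian(P[190:196,190:205,2]))
# dial: height above the panel
h=(P-c)@n
D=(h>44)&(h<56); D[:,:285]=0; D[:,335:]=0; D[:165]=0; D[215:]=0
Q=P[D]; print("dial top n",len(Q),Q.mean(0),np.median(h[D]))
yaw=np.arctan2(-n[1],-n[0]); ey=np.array([-np.sin(yaw),np.cos(yaw),0]); ey-=n*(ey@n); ey/=np.linalg.norm(ey); ex=np.cross(ey,n)
q=np.stack([Q@ex,Q@ey],1).astype(np.float32); r=cv2.minAreaRect(q); print("dial rect",r)
ctr=r[0][0]*ex+r[0][1]*ey+n*(c@n); print("foot est",ctr)
cv2.imwrite("pics/dial1.png",cv2.resize(im[150:225,265:365],None,fx=7,fy=7,interpolation=cv2.INTER_CUBIC))
E
python3 fit.py
```

```text
panel n [-0.50081098 -0.02879694  0.86507751] tilt 30.10844261195239 yaw(panel) 3.290918674762521
plank rect ((595.615966796875, -91.6593017578125), (257.9952392578125, 409.04888916015625), 3.9440572261810303)
top rect ((596.3880004882812, -50.93266296386719), (188.9667205810547, 189.01028442382812), 3.203150987625122) z 121.20602464317153
front edge -86.627075 475.0882 -109.93397
left edge 3.2795093 587.46106 81.87447
iron top [ 648.17984754 -170.83397867  252.46275173] ribs z 21.469317496221834
dial top n 464 [526.46129618 -38.26042691 137.22754294] 49.696680685593876
dial rect ((520.3013305664062, -68.47492218017578), (54.88955307006836, 54.770694732666016), 76.5792236328125)
foot est [550.10345246 -36.95674323  93.77127898]
```

View pics/dial1.png

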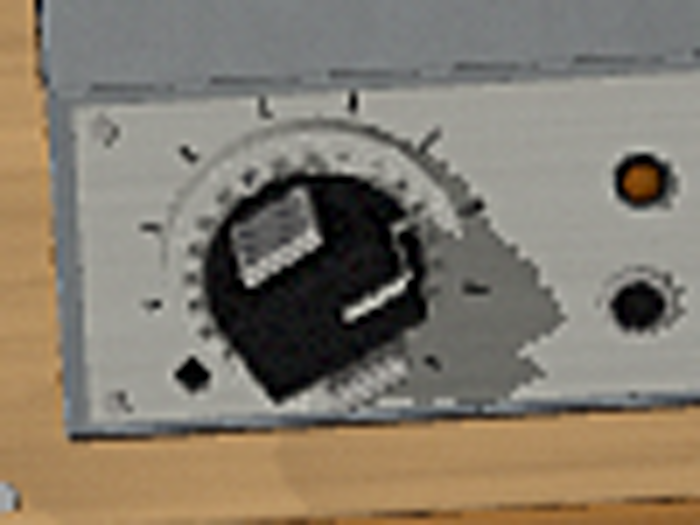

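The pointer points right and slightly up, at crop pixels (345,315) to (410,275). That puts it about -60° from +x, a dial angle of about 3.40 rad (gap 13). Next I check IK for the full turn.

```bash
cat >> h.py <<'E'
YAW=np.radians(3.3); BASE=R.from_euler('z',YAW).as_matrix()
PAN=BASE@R.from_euler('y',-30,degrees=True).as_matrix()  # columns: up-slope, left, normal
FOOT=np.array([550.6,-37.9,92.3])
TH0=13*np.pi/12
def pose(theta,h,flip=0,off=(0,0)):
    """tool pose for dial angle theta, h mm out from panel; off in the dial's x,y"""
    phi=np.radians(135)-theta
    Dm=PAN@R.from_euler('z',phi).as_matrix()
    s=-1 if flip else 1
    y=s*Dm[:,1]; z=-Dm[:,2]; M=np.stack([np.cross(y,z),y,z],1)
    return FOOT+Dm@np.array([off[0],off[1],h]), quat(M)
E
python3 - <<'E'
from h import *
# pointer check: unproject pointer ends on plane 51 mm out
d=np.load("top1.npz");P=d["P"]
c=bot.read_camera("top"); f=210/np.tan(np.radians(c["fovy"])/2); A=rot(c["attitude"]).as_matrix(); e=np.array(c["eye"])
def un(u,v,h):
    r=A@np.array([(u-c["cx"])/f,(v-c["cy"])/f,1]); n=PAN[:,2]
    p=e+r*((FOOT+n*h-e)@n)/(r@n); return PAN.T@(p-FOOT)
for a,b in(((345,315),(410,275)),((280,400),(425,320))):
    a=un(265+(a[0]+.5)/7-.5,150+a[1]/7,51); b=un(265+b[0]/7-.5,150+b[1]/7,51); g=b-a
    print(a[:2],b[:2],np.degrees(np.arctan2(g[1],g[0])))
print(PAN[:,2])
for fl in(0,1):
  for k in(13,10,7,3,0):
    p,q=pose(k*np.pi/12,38,fl); j=bot.ik(p,q); print(fl,k,None if j is None else np.round(j,3))
print(bot.read_state()["clock"])
E
```

```text
[ 1.8432099  -4.51327751] [ 13.41622839 -23.10157533] -58.0937307743924
[-24.6042857   14.67671179] [ -1.17266731 -27.57653044] -60.989354569000916
[-0.49917091 -0.02878201  0.8660254 ]
0 13 [-0.195  0.232  2.019  0.327  0.4   -1.046]
0 10 [-0.195  0.232  2.019  0.327  0.4   -1.832]
0 7 None
0 3 None
0 0 [-0.195  0.232  2.019  0.327  0.4    1.833]
1 13 [-0.195  0.232  2.019  0.327  0.4    2.095]
1 10 [-0.195  0.232  2.019  0.327  0.4    1.31 ]
1 7 [-0.195  0.232  2.019  0.327  0.4    0.524]
1 3 [-0.195  0.232  2.019  0.327  0.4   -0.523]
1 0 [-0.195  0.232  2.019  0.327  0.4   -1.308]
0.15
```

One hold is enough: with the flipped grasp, j6 runs from 2.095 to -1.308, all within range. I'll approach from above.

Run:
```python
from h import *
s=bot.read_state(); bot.move_gripper(85)
bot.servo_line([300,-400,400],speed=250)
p,q=pose(TH0,220,1); j=bot.ik(p,q); print(np.round(j,3))
bot.move_to(p,q); 
bot.servo_line(pose(TH0,110,1)[0],speed=150)
s=bot.read_state(); print(s["clock"],s["ee_pos"],np.round(s["joint_positions"],3),s["ft_force"],s["grip_width"])
c=bot.read_camera("scene"); im=c["image"]
cv2.imwrite("pics/s2.png",cv2.resize(im[120:320,110:330],None,fx=2.7,fy=2.7))
```

```text
[-0.264 -0.216  2.053  0.219  0.816  2.186]
3.9417 [495.73842493 -41.22091207 188.16766279] [-0.219  0.044  2.057  0.264  0.549  2.15 ] [0.61178494 0.04919178 0.2242017 ] 84.88772838262874
```

View pics/s2.png

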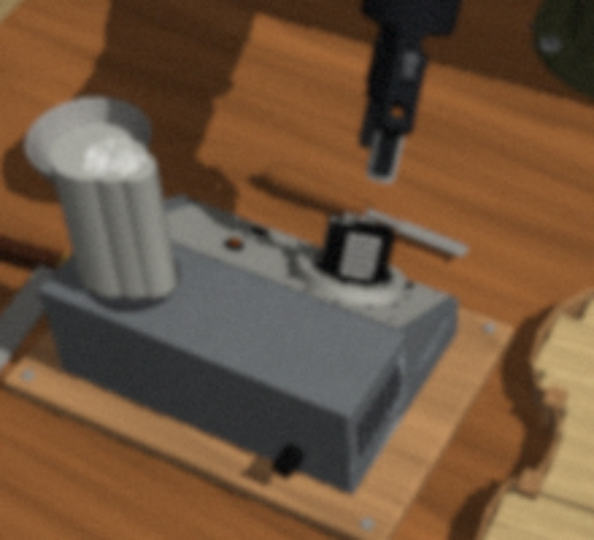

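The arm stands clear above the dial, with a finger at (385,155) and the dial tab at (360,255). Going in and closing in stages.

```bash
cat >> h.py <<'E'
def rep(theta,flip=1):
    s=bot.read_state(); D=PAN@R.from_euler('z',np.radians(135)-theta).as_matrix()
    print("t %.2f width %.2f grip %.1f F(dial) %s M %s j6 %.3f"%(s["clock"],s["grip_width"],s["grip_force"],np.round(D.T@np.array(s["ft_force"]),1),np.round(D.T@np.array(s["moment"]),2),s["joint_positions"][5]),
     "pos(dial)",np.round(D.T@(np.array(s["ee_pos"])-FOOT),2)); return s
E
python3 - <<'E'
from h import *
hit=bot.servo_line(pose(TH0,38,1)[0],speed=60,until_force=10); print(hit); rep(TH0)
if not hit:
    bot.move_gripper(62,30); rep(TH0)
    bot.move_gripper(54,30); rep(TH0)
    bot.move_gripper(50,30); rep(TH0)
    bot.move_gripper(40,45); bot.dwell(.3); rep(TH0)
E
```

```text
False
t 5.34 width 85.05 grip 0.0 F(dial) [ 0.2 -0.2  0.1] M [-0.24  0.11  0.05] j6 2.095 pos(dial) [ 0.16  0.18 38.28]
t 5.70 width 61.85 grip 0.0 F(dial) [ 0.2 -0.7  0.1] M [-0.19  0.12 -0.08] j6 2.095 pos(dial) [3.000e-02 5.000e-02 3.809e+01]
t 5.95 width 54.07 grip 6.3 F(dial) [-1.3 -1.8  6.8] M [-0.55  0.33  0.02] j6 2.095 pos(dial) [-2.000e-02 -3.000e-02  3.811e+01]
t 6.17 width 50.42 grip 8.8 F(dial) [-1.3 -3.6 10.5] M [-0.6   0.37  0.02] j6 2.095 pos(dial) [ 0.05  0.14 38.27]
t 6.73 width 42.22 grip 40.7 F(dial) [ -1.3 -13.3  37. ] M [-2.53  0.45  0.02] j6 2.095 pos(dial) [ 0.18 -0.45 38.93]
```

Run:
```python
from h import *
off=(0,-.7)
bot.servo_line(pose(TH0,38.7,1,off)[0],speed=10); bot.dwell(.2); rep(TH0)
for k in (12.7,12.3,11.5):
    th=k*np.pi/12; a=np.deg2rad(0)
    # keep the axis offset fixed in the panel frame
    d=R.from_euler('z',th-TH0).as_matrix()@np.array([*off,0])
    p,q=pose(th,38.7,1,d[:2]); bot.servo_line(p,q,speed=20); s=rep(th)
    if abs(s["moment"][2])>3: break
```

```text
t 7.18 width 41.01 grip 47.9 F(dial) [-2.2 -6.  23.2] M [-1.23  0.48  0.06] j6 2.093 pos(dial) [ 0.2  -0.6  39.39]
t 7.43 width 41.24 grip 47.8 F(dial) [-3.  -4.1 22.2] M [-1.    0.61  0.08] j6 2.014 pos(dial) [ 0.16 -0.49 39.38]
t 7.69 width 41.76 grip 47.5 F(dial) [-2.8 -2.1 21.5] M [-0.64  0.79  0.08] j6 1.909 pos(dial) [ 0.14 -0.34 39.39]
t 8.05 width 41.24 grip 47.1 F(dial) [-4.5  2.1 20.5] M [0.09 0.87 0.05] j6 1.700 pos(dial) [ 0.1  -0.05 39.41]
```

It turns freely. I'll carry on to the stop while watching the force.

Run:
```python
from h import *
off=(0,-.7)
for k in (9.5,7.5,5.5,3.5,2,1,.4,0,-.1):
    th=k*np.pi/12
    d=R.from_euler('z',th-TH0).as_matrix()@np.array([*off,0])
    p,q=pose(th,38.7,1,d[:2]); bot.servo_line(p,q,speed=20); s=rep(th)
    if abs(s["moment"][2])>2.5 or np.linalg.norm(s["ft_force"])>60: print("stop");break
c=bot.read_camera("top"); cv2.imwrite("pics/t3.png",cv2.resize(c["image"][130:240,250:400],None,fx=5,fy=5))
```

```text
t 8.72 width 41.48 grip 46.7 F(dial) [-0.5 11.5 18.6] M [2.15 0.38 0.02] j6 1.177 pos(dial) [ 0.25  0.63 39.43]
t 9.40 width 41.18 grip 47.2 F(dial) [ 8.9 17.2 20. ] M [ 3.18 -1.21 -0.05] j6 0.653 pos(dial) [ 0.62  1.17 39.43]
t 10.07 width 41.32 grip 48.3 F(dial) [19.  15.2 22.8] M [ 2.93 -2.99  0.05] j6 0.129 pos(dial) [ 1.2   1.44 39.39]
t 10.75 width 41.44 grip 49.6 F(dial) [24.7  9.1 28.1] M [ 1.67 -4.19 -0.04] j6 -0.394 pos(dial) [ 1.91  1.32 39.35]
t 11.29 width 41.62 grip 50.6 F(dial) [25.2  1.5 32. ] M [ 0.49 -4.46 -0.02] j6 -0.787 pos(dial) [ 2.4   0.99 39.31]
t 11.70 width 41.20 grip 51.2 F(dial) [23.8 -2.  33.2] M [-0.1  -4.35  0.02] j6 -1.049 pos(dial) [ 2.66  0.69 39.27]
t 12.01 width 41.44 grip 51.6 F(dial) [24.1 -3.4 34.4] M [-0.44 -4.21  0.01] j6 -1.206 pos(dial) [ 2.79  0.49 39.25]
t 12.27 width 41.14 grip 51.8 F(dial) [22.5 -3.8 34.5] M [-0.65 -4.06  0.06] j6 -1.311 pos(dial) [ 2.83  0.34 39.24]
t 12.52 width 41.13 grip 51.8 F(dial) [22.6 -5.9 35.8] M [-0.7  -4.06 -0.26] j6 -1.336 pos(dial) [ 2.83  0.32 39.24]
```

View pics/t3.png

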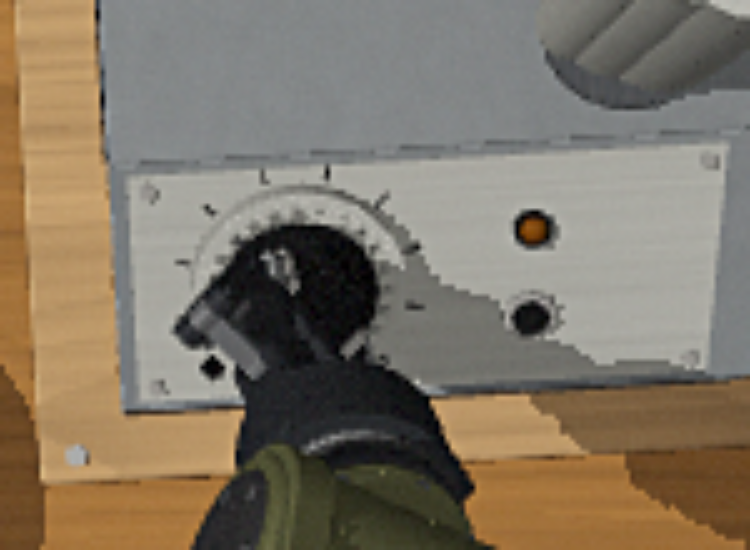

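The dial is at the stop: a small reaction moment has appeared. I'll relax the side load, let go, back off and look.

Run:
```python
from h import *
p,q=pose(-.01,39.8,1,(3.2,.2)); bot.servo_line(p,q,speed=10); rep(0)
bot.move_gripper(50); rep(0)
bot.move_gripper(85); rep(0)
bot.servo_line(pose(0,39.8,1,(0,0))[0],speed=20); 
bot.servo_line(pose(0,120,1)[0],speed=80)
bot.servo_line(pose(0,230,1)[0],speed=150); rep(0)
q=bot.read_state()["joint_positions"]; q=list(q); q[0]+=.9; bot.move_joints(q)
c=bot.read_camera("top"); cv2.imwrite("pics/t4.png",cv2.resize(c["image"][150:225,265:365],None,fx=7,fy=7,interpolation=cv2.INTER_CUBIC))
np.savez("top2.npz",P=cloud(c),im=c["image"])
c=bot.read_camera("scene"); cv2.imwrite("pics/s4.png",c["image"])
s=bot.read_state(); print(s["clock"],s["ee_pos"])
```

```text
t 13.04 width 41.06 grip 47.9 F(dial) [ 4.1 -0.9  3.5] M [ 0.08 -0.83 -0.01] j6 -1.313 pos(dial) [ 3.4   0.25 39.74]
t 13.30 width 50.09 grip 8.6 F(dial) [  0.7  -1.2 -10.5] M [ 0.11 -0.29  0.01] j6 -1.313 pos(dial) [ 3.52  0.56 39.2 ]
t 13.74 width 85.13 grip 0.0 F(dial) [-0.1 -0.5 -0.1] M [ 0.18 -0.14 -0.04] j6 -1.313 pos(dial) [ 3.03  0.17 39.88]
t 16.08 width 84.58 grip 0.0 F(dial) [ 0.3  0.1 -0.4] M [ 0.13 -0.2  -0.01] j6 -1.226 pos(dial) [  0.32   0.25 229.29]
17.6083 [306.27647448 313.23830972 290.58831814]
```

View pics/t4.png

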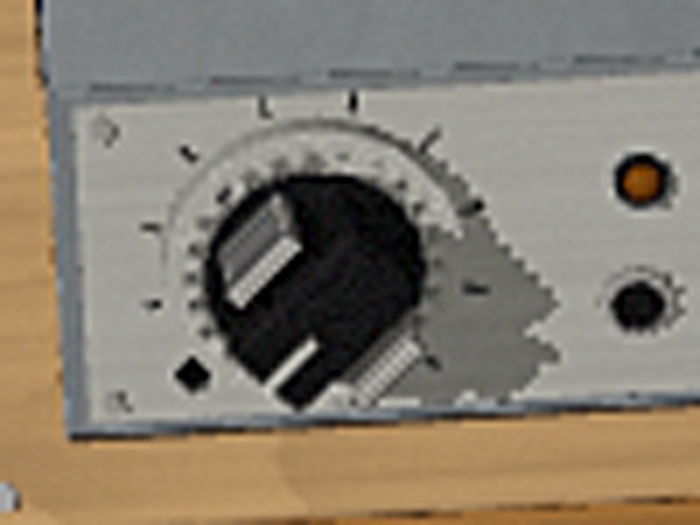

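View pics/s4.png

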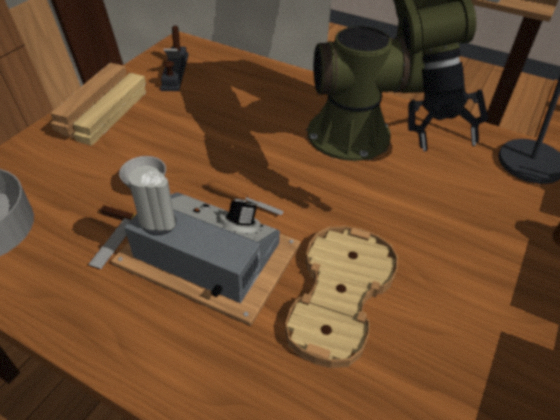

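The pointer is at lower left, (315,340) to (270,390), and both tabs look out. A numeric check of the angle and tab width follows.

Run:
```python
from h import *
c=bot.read_camera("top"); f=210/np.tan(np.radians(c["fovy"])/2); A=rot(c["attitude"]).as_matrix(); e=np.array(c["eye"])
def un(u,v,h):
    u=265+(u+.5)/7-.5; v=150+(v+.5)/7-.5
    r=A@np.array([(u-c["cx"])/f,(v-c["cy"])/f,1]); n=PAN[:,2]
    p=e+r*((FOOT+n*h-e)@n)/(r@n); return (PAN.T@(p-FOOT))[:2]
for a,b in(((315,340),(270,390)),((282,380),(318,345))):
    g=un(*b,51)-un(*a,51); print("pointer",np.degrees(np.arctan2(g[1],g[0])))
D=R.from_euler('z',135,degrees=True).as_matrix()[:2,:2]
for n,pts in(("upper tab outer edge",((220,250),(275,198))),("upper tab lower/outer? edge",((235,305),(300,245))),("right tab edges",((380,400),(425,350))),("right inner",((345,385),(410,335)))):
    print(n,[np.round(D.T@un(*p,50),1) for p in pts])
P=np.load("top2.npz")["P"][150:225,265:365]; Q=(P-FOOT)@PAN@np.block([[D,np.zeros((2,1))],[0,0,1]])
m=(Q[...,2]>45)&(Q[...,2]<55)&(abs(Q[...,0])<35)&(abs(Q[...,1])<35); X=Q[m]
m2=m&(abs(Q[...,0])<11); print("y extent",np.percentile(Q[m2][:,1],[0,1,99,100]),"x ext",np.percentile(X[:,0],[0,100]), "h",np.median(X[:,2]))
```

```text
pointer 139.23544823931311
pointer -44.715031232653956
upper tab outer edge [array([  4.3, -39.7]), array([-17.7, -39.1])]
upper tab lower/outer? edge [array([ 13.9, -24.5]), array([-12. , -23.6])]
right tab edges [array([ 7.8, 28.9]), array([-12.4,  27.1])]
right inner [array([11.2, 17.6]), array([-12.9,  20.4])]
y extent [-29.76360082 -28.62822726  26.46606285  26.94262729] x ext [-26.32588009  27.86816846] h 51.23077655093128
```

The pointer is at about 135° (off). The dial measures about 56 mm across its tabs, so both are out. Handing in.

```bash
python3 -c "
from rig import bot
print(bot.finish_job())"
```

```text
the job is handed in; nothing more can be done
None
```

The dial is turned back to its off stop with both tabs sprung out and locked, the arm is clear of everything, and the job is handed in at about 18 s; I saw no contact with the iron and nothing else looked moved.

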